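Line up craft supplies by height on a display strip

TASK

Set up the display strip for the shop photo: stand the dropper bottle, the bead jar, the red pot and the wire spool upright on the four cork pads, one centred on each pad, in order of height, with the tallest on the pad next to the blue end block and the shortest at the grey end. Leave the striped bowl where it is.

Things in the scene. Friction and masses are not known exactly. Their poses are not given: they have to be found in the camera images.
- dropper_bottle: black needle-tip dropper bottle, 86 mm tall with its needle; the straight round lower body is 25 mm across and 43 mm high, above it the bottle narrows. Loose, stands upright; origin at the centre of its underside, z up.
- bead_jar: clear round jar of yellow beads with a flat tan lid, 50 mm tall, 42 mm across; may be grasped anywhere on its side. Loose, stands upright; origin at the centre of its underside, z up.
- red_pot: small red plastic pot with its lid fixed on, 26 mm tall (4 mm taller than the wire spool), round, 42 mm across the lid and slightly less below; may be grasped across its side. Loose, stands upright; origin at the centre of its underside, z up.
- wire_spool: round spool of gold wire with white flanges, standing on one flange, 22 mm tall (the shortest of the four), 43 mm across; may be grasped across the flanges. Loose, stands upright; origin at the centre of its underside, z up.
- pad_a: round tan cork pad, 58 mm across and 3 mm thick, fixed on the dark wooden strip. Origin at the centre of its underside, 10 mm above the worktop; its top is 13 mm above the worktop. The four pads stand in a straight row in the order a, b, c, d, 85 mm apart along the strip (the strip's long direction is the pads' y axis). End pad of the row.
- pad_b: round tan cork pad, 58 mm across and 3 mm thick, fixed on the dark wooden strip. Origin at the centre of its underside, 10 mm above the worktop; its top is 13 mm above the worktop. The four pads stand in a straight row in the order a, b, c, d, 85 mm apart along the strip (the strip's long direction is the pads' y axis). Between pad_a and pad_c.
- pad_c: round tan cork pad, 58 mm across and 3 mm thick, fixed on the dark wooden strip. Origin at the centre of its underside, 10 mm above the worktop; its top is 13 mm above the worktop. The four pads stand in a straight row in the order a, b, c, d, 85 mm apart along the strip (the strip's long direction is the pads' y axis). Between pad_b and pad_d.
- pad_d: round tan cork pad, 58 mm across and 3 mm thick, fixed on the dark wooden strip. Origin at the centre of its underside, 10 mm above the worktop; its top is 13 mm above the worktop. The four pads stand in a straight row in the order a, b, c, d, 85 mm apart along the strip (the strip's long direction is the pads' y axis). End pad of the row.
- blue_end: blue plastic end block, 70 x 18 mm and 16 mm high, fixed across one end of the strip, on its surface (top 26 mm above the worktop), 51.5 mm from the centre of the nearest pad; a grey block of the same shape closes the other end. Which end is blue changes from start to start: it may be beside pad_a or beside pad_d. Origin at the centre of its underside.
- bowl: dark-striped white ceramic bowl, 110 mm across and 49 mm high, to the right of the strip; loose, a bystander to be left alone. Origin at the centre of its underside.
Mind the look-alikes: they are no part of the job. Of the things shaped like the red_pot, the red one is meant.

How it is judged:
By the outcome, as a careful person would: the job done as asked, in the order asked, and still so for the second after the job is handed in, with the robot touching nothing.
It also fails if it takes over 90 s, if anything falls off the work surface, if the arm or the gripper's body presses on something with over 40 N, if the wrist force passes 120 N, or if a joint passes its speed limit or range.

ROBOT

A 7-joint arm with a two-finger parallel gripper is mounted at the origin on a cart in front of the work surface, level with it; the furniture and walls round the work are solid. World frame = base frame: x ahead of the robot, y to its left, z up, the work surface at z = 0. Lengths are in mm, angles in rad, forces in N, time in s.
With the tool pointing down it reaches from about 400 to 875 mm from the base axis. Payload 4.4 kg.
Tool frame: the origin (TCP) lies midway between the tips of the shut fingers; the grasp point (between the pads) lies 19 mm behind it (ctrl.pinch_z is the distance from the TCP to the grasp point, in mm); z points along the fingers, y is the line along which they close (so a half turn about z gives the same grasp; the last joint's range is limited). The gripper opens to 85 mm and grips with 20 to 120 N. Pads are 22 mm wide; open, the fingers measure 114 mm over their backs; the gripper's body (76 mm by 85 mm) begins 54 mm behind the grasp point. The pads swing forward as they close: fully open they stand 13 mm farther back than shut.
Start: joints at [1.211, 0.628, 0.038, 1.517, -0.027, 0.996, -0.02], TCP at [188.262, -622.154, 231.313] pointing down, gripper open.
Joint ranges: [-3.06, 3.06], [-0.37, 2.12], [-1.25, 1.32], [0.18, 2.47], [-1.1, 4.24], [0.23, 1.98], [-2.94, 2.94]. Speed limits (rad/s): [2.57, 2.57, 3.14, 3.14, 3.14, 3.14, 3.14].

INTERFACE

Orientations are given as [roll, pitch, yaw] about the fixed x, y, z axes, in that order (R = Rz(yaw) Ry(pitch) Rx(roll)).
In Python, from cell import read_state, cams, order, ctrl gives the robot as it stands.
- The arm moves only by the tool move_arm, never from a script. Its argument "targets" is text: rows parted by semicolons, each of 7 numbers parted by spaces: the gripper's target within -1 to 1 (fully open at 1, half-way at 0, shut at -1), then the shift along the tool's x, y, z in cm, then the turn, a rotation vector about the tool's x, y, z in degrees. A call has 1 to 5 rows; each row shifts and turns the commanded pose from where the row before left it, along the tool's axes as they then stand; what a row does not reach is not made up. A row lasts 1/12 s, in which the tool goes at most 41.7 mm and 7.16 degrees, less where a joint would pass 70% of its speed; a pose out of reach is approached as far as the arm can. A call with a gripper value outside its range is refused whole. The fingers move at their own pace and stop on an object; the grip force is fixed at half the most. Time passes only in rows, so rows that do not move let the fingers close. It gives the time, the measured TCP pose, the force, the opening and the grip force at its end, in the units of the state.
- read_state(): the state, without advancing time (a new reading comes with each control period).
- cams.get_image(name): name is "scene" or "top" or "wrist"; returns a dict with "color" (480x640x3 uint8, red, green, blue), "fovy" (degrees; the focal length in pixels is half the picture's height over the tangent of half this angle, whatever the lens; pixels are square), "cx", "cy" (the principal point, pixels), "rvec" (rotation vector, rad) and "tvec" (3), from world to camera coordinates, as OpenCV has them. Camera axes: x right, y down, z forward; pixel columns grow to the right and rows downward; lengths in mm; the calibration is good to about 2 mm. A picture is of the moment at which its call begins. There is no depth.
- order.finish_job(): hands the job in; it is judged then, once.
The state is a dict: "clock": time; "qpos": joint angles; "qd": joint speeds; "tau": joint torques, N m; "eef_pos": TCP position; "tool_rot": TCP orientation; "force": force on the tool from outside, world axes, zero at the start; "torque": the same for the moment, N m; "width": finger opening in mm; "gripper_force": force on a finger pad.
Only numpy, scipy, OpenCV 4.12 (cv2) and the standard library are available. Lean on these libraries where they do the work, as an engineer would, in place of code of your own. Each camera call takes 0.05 s, during which the arm holds its last target. There are 200 camera calls.

## Working session

There is one attempt and no reset: what is moved stays moved. The work goes in short steps, Python scripts to look and compute and a tool call to move; the robot and the scene stay as the last step left them, time stands still between calls to the robot, and variables do not carry over. Pictures are saved under pics/ and viewed, at most 14 in all, crops included, and the job is handed in when it is done.

Besides the shell and the picture viewer there is one more tool, called after "Call:" as name(argument=value, ...), one argument or row to a line, values as JSON. move_arm: Moves the arm, as the interface text tells. Its arguments: {"type":"object","properties":{"targets":{"type":"string"}},"required":["targets"]}

```bash
ls; mkdir -p pics
cat > h.py <<'E'
import numpy as np, cv2
from cell import read_state, cams, order, ctrl
def snap(n,f=None):
    im=cams.get_image(n)
    if f: cv2.imwrite('pics/'+f,im['color'][:,:,::-1])
    return im
def cam(im):
    R=cv2.Rodrigues(np.array(im['rvec'],float))[0]; t=np.array(im['tvec'],float).ravel()
    f=240/np.tan(np.radians(im['fovy'])/2)
    return R,t,f
def p2w(im,u,v,z):
    R,t,f=cam(im); d=R.T@np.array([(u-im['cx'])/f,(v-im['cy'])/f,1]); c=-R.T@t
    return (c+d*(z-c[2])/d[2])
def w2p(im,p):
    R,t,f=cam(im); q=R@np.array(p,float)+t
    return q[0]/q[2]*f+im['cx'],q[1]/q[2]*f+im['cy']
E
python3 - <<'E'
from h import *
for n in('top','scene'):
    i=snap(n,n+'0.png'); R,t,f=cam(i); print(n,f,-R.T@t,R.round(2).tolist())
print(read_state())
E
```

```text
pics
top 448.51862028497146 [412.31657205 -16.73981781 926.07198802] [[-0.03, -1.0, 0.0], [-0.99, 0.03, -0.14], [0.14, -0.01, -0.99]]
scene 561.714238349691 [-266.90178105 -677.72851245  577.59566336] [[0.62, -0.78, -0.01], [-0.37, -0.28, -0.89], [0.69, 0.55, -0.46]]
{'clock': 0.1, 'qpos': array([ 1.21124109,  0.629257  ,  0.03846382,  1.51825203, -0.02699973,
        0.9962741 , -0.02000288]), 'qd': array([ 0.00018555, -0.00202376,  0.00174271, -0.00174465, -0.00015762,
       -0.0015333 , -0.00035018]), 'tau': array([ 2.70296710e-03, -5.64532399e+01,  1.23008754e+00, -1.93974137e+01,
        1.11974464e-02,  5.47116244e-03,  9.83937582e-06]), 'eef_pos': array([ 188.06855072, -621.63108378,  230.48430599]), 'tool_rot': array([-3.13992090e+00,  2.78547783e-05,  2.93737470e-01]), 'force': array([-0.75546195,  0.39966291,  0.01896039]), 'torque': array([ 0.03022362, -0.01072429,  0.01238108]), 'gripper_force': 0.0, 'width': 85.39542537130478}
```

View pics/top0.png

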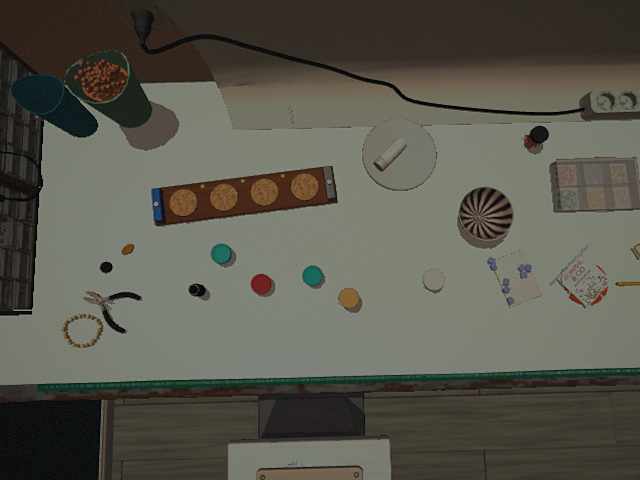

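View pics/scene0.png

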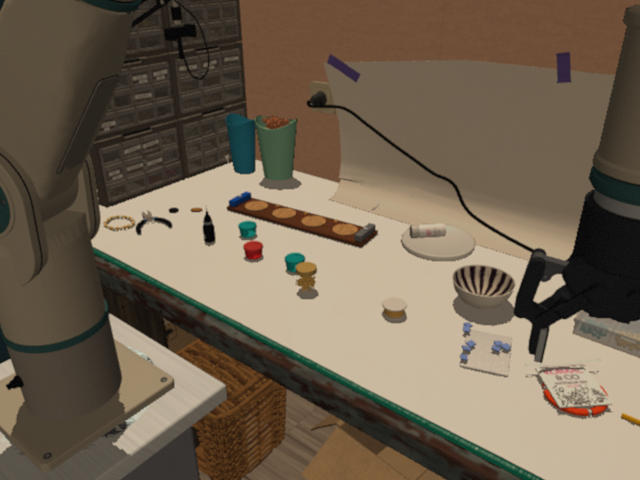

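The top view shows the bottle at (197,290), red pot (261,284), teal look-alike pots (221,254) and (313,275), jar with tan lid (349,298), white-flanged spool (433,280), bowl (486,213). The blue block is at (157,205), with pads at (183,203), (224,197), (264,191) and (305,186).

Possible mix-ups:
- **Red pot:** (261,284) against the teal pots at (221,254) and (313,275).
- **Jar:** (349,298) against the spool at (433,280).
- **Bottle:** (197,290) against the black disc at (106,267) and the dark item at (538,135).

I'll check these in one crop.

Run:
```python
from h import *
i=snap('top'); s=snap('scene')
c=i['color'][230:320,180:460]; c=cv2.resize(c,None,fx=2.8,fy=2.8,interpolation=3)
d=s['color'][200:330,190:420]; d=cv2.resize(d,(784,330),interpolation=3)
cv2.imwrite('pics/crop1.png',np.vstack([c,d])[:,:,::-1]) if c.shape[1]==d.shape[1] else print(c.shape,d.shape)
pads=np.array([p2w(i,u,v,13)[:2] for u,v in[(183,203),(224,197),(264,191),(305,186)]]);print(pads)
hsv=cv2.cvtColor(i['color'],cv2.COLOR_RGB2HSV)
for n,u,v,z in[('bottle',197,290,43),('jar',349,298,50),('red',261,284,26),('spool',433,280,22),('teal1',221,254,26),('teal2',313,275,26),('bowl',486,213,49),('blue',157,205,26)]:
    print(n,p2w(i,u,v,z)[:2].round())
```

```text
[[629.97155518 248.20821017]
 [640.4122949  162.95833149]
 [650.9534892   79.44667383]
 [659.3286992   -6.44648035]]
bottle [448. 210.]
jar [424. -86.]
red [457.  86.]
spool [ 455. -259.]
teal1 [519. 166.]
teal2 [472. -18.]
bowl [ 584. -366.]
blue [624. 298.]
```

View pics/crop1.png

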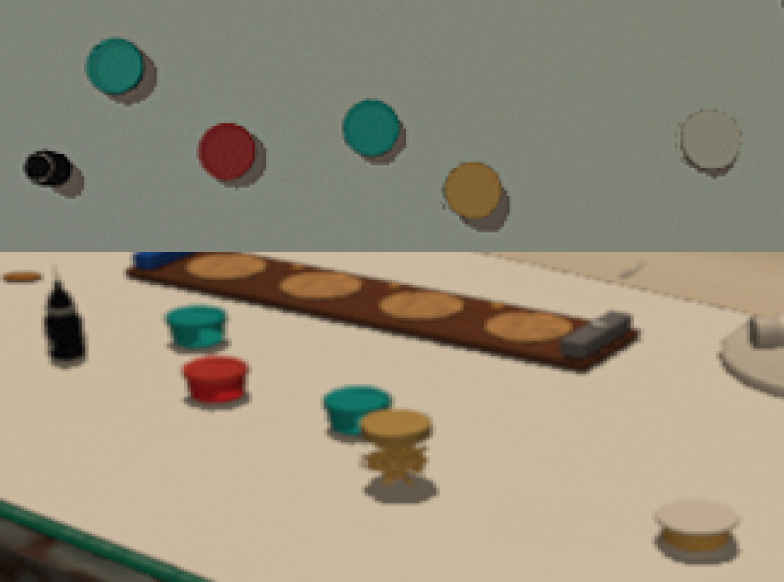

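The crop confirms the choices: bottle, red pot (not teal), tan-lidded jar and white-flanged spool with gold wire. The blue end is at +y, so from blue to grey the order is bottle, jar, red pot, spool. I'll start with the spool, keeping the finger line across the strip.

```bash
cat >> h.py <<'E'
from scipy.spatial.transform import Rotation as Ro
def plan(x,y,z,yaw,g=1,n=None,start=None):
    """rows from the measured (or given) pose to pointing-down pose; yaw deg"""
    s=read_state()
    p,r=(np.array(s['eef_pos']),Ro.from_euler('xyz',s['tool_rot'])) if start is None else (np.array(start[:3],float),Ro.from_euler('xyz',[180,0,start[3]],degrees=True))
    T=np.array([x,y,z],float); Q=Ro.from_euler('xyz',[180,0,yaw],degrees=True)
    w=(r.inv()*Q).as_rotvec(degrees=True)
    n=n or int(max(np.ceil(np.linalg.norm(T-p)/41),np.ceil(np.linalg.norm(w)/7.1),1))
    rows=[]
    for k in range(n):
        d=r.inv().apply((T-p)/n)/10; 
        rows.append(' '.join(f'{a:.2f}' for a in [g,*d,*(w/n)])); r=r*Ro.from_rotvec(w/n,degrees=True)
    for k in range(0,n,5): print('; '.join(rows[k:k+5]))
E
python3 -c "
from h import *
plan(455,-259,130,96.6)"
```

```text
1.00 3.00 -2.25 0.84 -0.00 -0.00 -6.65; 1.00 3.24 -1.89 0.84 -0.00 -0.00 -6.65; 1.00 3.44 -1.50 0.84 -0.00 -0.00 -6.65; 1.00 3.59 -1.09 0.84 -0.00 -0.00 -6.65; 1.00 3.69 -0.67 0.84 -0.00 -0.00 -6.65
1.00 3.75 -0.23 0.84 -0.00 -0.00 -6.65; 1.00 3.75 0.20 0.84 -0.00 -0.00 -6.65; 1.00 3.70 0.63 0.84 -0.00 -0.00 -6.65; 1.00 3.60 1.06 0.84 -0.00 -0.00 -6.65; 1.00 3.45 1.47 0.84 -0.00 -0.00 -6.65
1.00 3.26 1.86 0.84 -0.00 -0.00 -6.65; 1.00 3.02 2.22 0.84 -0.00 -0.00 -6.65
```

Call:
move_arm(
  targets="1 3 -2.25 0.84 0 0 -6.65; 1 3.24 -1.89 0.84 0 0 -6.65; 1 3.44 -1.5 0.84 0 0 -6.65; 1 3.59 -1.09 0.84 0 0 -6.65; 1 3.69 -0.67 0.84 0 0 -6.65",
)

```text
clock: 0.62
eef_pos: [300.0, -469.4, 189.0]
tool_rot: [3.141, -0.0, 0.879]
force: [0.8, -0.5, -0.5]
width: 85.3
gripper_force: 0.0
```

Call:
move_arm(
  targets="1 3.75 -0.23 0.84 0 0 -6.65; 1 3.75 0.2 0.84 0 0 -6.65; 1 3.7 0.63 0.84 0 0 -6.65; 1 3.6 1.06 0.84 0 0 -6.65; 1 3.45 1.47 0.84 0 0 -6.65",
)

```text
clock: 1.03
eef_pos: [411.3, -318.4, 147.1]
tool_rot: [3.141, 0.0, 1.46]
force: [0.3, -0.1, -0.5]
width: 85.4
gripper_force: 0.0
```

Call:
move_arm(
  targets="1 3.26 1.86 0.84 0 0 -6.65; 1 3.02 2.22 0.84 0 0 -6.65; 1 0 0 0 0 0 0; 1 0 0 0 0 0 0",
)

```text
clock: 1.37
eef_pos: [456.4, -256.8, 130.1]
tool_rot: [3.141, -0.002, 1.692]
force: [-0.3, -0.8, 0.5]
width: 85.6
gripper_force: 0.0
```

```bash
python3 -c "
from h import *
print(read_state()['eef_pos'],np.degrees(read_state()['tool_rot']))
i=snap('wrist','w1.png'); R,t,f=cam(i);print(f,-R.T@t); print(w2p(i,(455,-259,22)))
t=snap('top','t1.png')
"
```

```text
[ 456.36126016 -256.75905792  130.08259741] [ 1.79987540e+02 -9.37390278e-02  9.69170655e+01]
331.2405538618195 [ 448.11907931 -183.6868867   272.45563592]
(np.float64(310.75961937471783), np.float64(235.1597256706074))
```

View pics/w1.png

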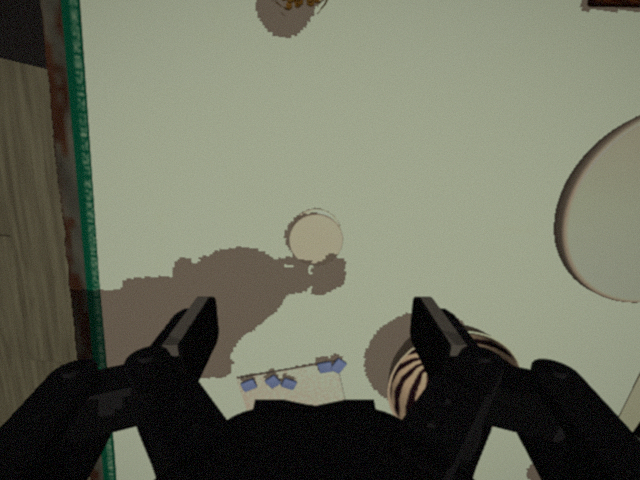

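The spool top is at (316,237) in the wrist view, close to the predicted (311,235).

```bash
python3 -c "
from h import *
i=snap('wrist'); p=p2w(i,316,237,22);print(p)
print(read_state()['eef_pos']);plan(p[0],p[1],1,96.6)"
```

```text
[ 457.27913585 -263.81220274   22.        ]
[ 454.13792877 -260.84229526  130.56144272]
1.00 -0.08 0.07 3.24 -0.01 0.01 -0.03; 1.00 -0.08 0.07 3.24 -0.01 0.01 -0.03; 1.00 -0.08 0.07 3.24 -0.01 0.01 -0.03; 1.00 -0.08 0.07 3.24 -0.01 0.01 -0.03
```

Call:
move_arm(
  targets="1 -0.05 0.05 3.2 0 0 0; 1 -0.05 0.05 3.2 0 0 0; 1 -0.05 0.05 3.2 0 0 0; 1 -0.1 0.05 3.2 0 0 0; 1 0 0 0 0 0 0",
)

```text
clock: 1.93
eef_pos: [452.9, -261.9, -2.2]
tool_rot: [-3.133, -0.004, 1.684]
force: [-0.3, 1.0, -0.7]
width: 85.5
gripper_force: 0.0
```

Call:
move_arm(
  targets="-1 0 0 0 0 0 0; -1 0 0 0 0 0 0; -1 0 0 0 0 0 0; -1 0 0 0 0 0 0; -1 0 0 0 0 0 0",
)

```text
clock: 2.35
eef_pos: [458.5, -262.8, 5.1]
tool_rot: [3.139, 0.003, 1.686]
force: [-1.7, 0.1, 8.4]
width: 40.2
gripper_force: 60.2
```

Call:
move_arm(
  targets="-1 0 0 0 0 0 0; -1 0 0 0 0 0 0; -1 0 0 0 0 0 0; -1 0 0 0 0 0 0; -1 0 0 0 0 0 0",
)

```text
clock: 2.77
eef_pos: [458.5, -262.8, 5.1]
tool_rot: [3.139, 0.003, 1.686]
force: [-1.4, -0.7, 7.6]
width: 40.0
gripper_force: 60.2
```

The spool is gripped. Now I'll lift it and carry it to the grey-end pad, and refine the pad centres from the top view.

```bash
python3 -c "
from h import *
import cv2
i={}
t=snap('top'); c=t['color'].copy()
hsv=cv2.cvtColor(c,cv2.COLOR_RGB2HSV); m=cv2.inRange(hsv,(8,70,105),(25,220,255)); m[:160]=0;m[225:]=0;m[:,:160]=0;m[:,330:]=0
n,l,s,ce=cv2.connectedComponentsWithStats(m)
for k in range(1,n):
  if s[k,4]>150: print(s[k],ce[k],p2w(t,*ce[k],13)[:2])
plan(458,-263,110,96.6,-1)
plan(659,-6,80,96.6,-1,start=(458,-263,110,96.6))"
```

```text
[291 174  27  26 555] [304.12792793 186.36396396] [658.59623748  -4.60264118]
[251 179  27  26 557] [263.81867145 191.53859964] [649.80911965  79.83943967]
[210 184  27  27 553] [223.34358047 196.8915009 ] [640.68188741 164.32615119]
[170 189  27  27 563] [182.80639432 202.09413854] [631.91180169 248.63611114]
-1.00 -0.02 -0.01 -3.50 0.06 0.05 -0.00; -1.00 -0.01 -0.01 -3.50 0.06 0.05 -0.00; -1.00 -0.01 -0.01 -3.50 0.06 0.05 -0.00
-1.00 2.90 2.87 0.38 0.00 0.00 0.00; -1.00 2.90 2.87 0.38 0.00 0.00 0.00; -1.00 2.90 2.87 0.38 0.00 0.00 0.00; -1.00 2.90 2.87 0.38 0.00 0.00 0.00; -1.00 2.90 2.87 0.38 0.00 0.00 0.00
-1.00 2.90 2.87 0.38 0.00 0.00 0.00; -1.00 2.90 2.87 0.38 0.00 0.00 0.00; -1.00 2.90 2.87 0.38 0.00 0.00 0.00
```

Call:
move_arm(
  targets="-1 0 0 -3.5 0 0 0; -1 0 0 -3.5 0 0 0; -1 0 0 -3.5 0 0 0; -1 2.9 2.87 0.38 0 0 0; -1 2.9 2.87 0.38 0 0 0",
)

```text
clock: 3.23
eef_pos: [508.7, -201.8, 104.1]
tool_rot: [3.136, 0.005, 1.677]
force: [1.0, 0.8, -0.7]
width: 40.4
gripper_force: 61.3
```

Call:
move_arm(
  targets="-1 2.9 2.87 0.38 0 0 0; -1 2.9 2.87 0.38 0 0 0; -1 2.9 2.87 0.38 0 0 0; -1 2.9 2.87 0.38 0 0 0; -1 2.9 2.87 0.38 0 0 0",
)

```text
clock: 3.65
eef_pos: [634.8, -35.2, 82.7]
tool_rot: [3.139, 0.0, 1.686]
force: [0.9, -0.6, -1.1]
width: 39.8
gripper_force: 61.3
```

Call:
move_arm(
  targets="-1 2.9 2.87 0.38 0 0 0; -1 0 0 0 0 0 0; -1 0 0 0 0 0 0; -1 0 0 0 0 0 0",
)

```text
clock: 3.98
eef_pos: [658.3, -5.3, 78.1]
tool_rot: [3.141, 0.001, 1.687]
force: [-0.3, -0.9, -0.8]
width: 40.2
gripper_force: 61.3
```

```bash
python3 -c "
from h import *
print(read_state()['eef_pos'],np.degrees(read_state()['tool_rot']),read_state()['width'])
i=snap('wrist','w2.png'); p=read_state()['eef_pos'];print(p, w2p(i,(658.6,-4.6,13)),w2p(i,(p[0],p[1],p[2]+17)))
plan(658.6,-4.6,40,96.6,-1)
"
```

```text
[658.28802195  -5.28359507  78.05847936] [1.79986466e+02 5.93143423e-02 9.66495073e+01] 40.157018584775734
[657.99651688  -6.53793134  77.94372313] (np.float64(313.17504716605816), np.float64(249.74416873281595)) (np.float64(311.0428963539119), np.float64(317.5683199700052))
-1.00 0.19 0.08 3.79 -0.01 0.09 -0.05
```

View pics/w2.png

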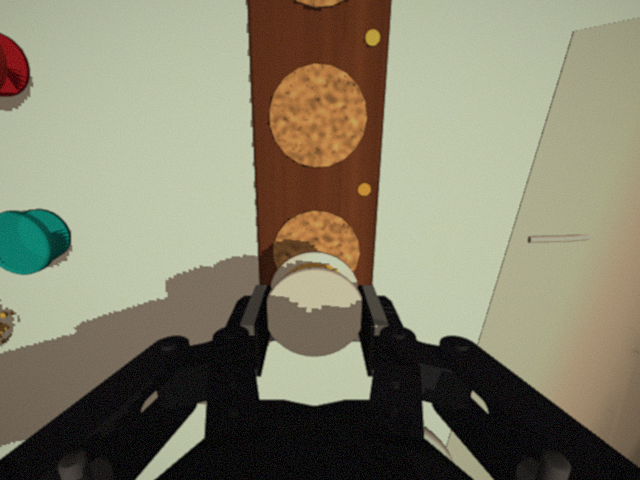

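```bash
python3 -c "
from h import *
i=snap('wrist'); p=read_state()['eef_pos'];print(p); 
for z in (93,96): print(p2w(i,316,311,z))
print(p2w(i,317,254,13),p2w(i,318,115,13)) 
c=i['color'];R,t,f=cam(i);print(-R.T@t)
"
```

```text
[657.9502138   -7.04207103  77.87171167]
[659.59166392  -5.45227743  93.        ]
[659.37147607  -3.74142675  96.        ]
[661.15935843  -8.56077082  13.        ] [651.57097134  77.76838343  13.        ]
[650.26296451  67.03133818 220.10100857]
```

The held spool is at about (316,311), with the pad at (317,254). The spool should shift about 1.5 mm in +x and 3 mm in −y, then go down.

Call:
move_arm(
  targets="-1 -0.3 0.1 2.5 0 0 0; -1 0 0 2 0 0 0; -1 0 0 1.3 0 0 0; -1 0 0 0 0 0 0",
)

```text
clock: 4.42
eef_pos: [658.6, -9.8, 17.8]
tool_rot: [-3.139, 0.001, 1.684]
force: [-1.4, 0.2, -0.3]
width: 40.4
gripper_force: 64.8
```

```bash
python3 -c "
from h import *
s=read_state();print(s['eef_pos'],s['force'],s['width'])"
```

```text
[658.62053854  -9.768426    17.78359111] [-1.35080777  0.18979787 -0.27045098] 40.41270574224284
```

Call:
move_arm(
  targets="-1 0 0 0.2 0 0 0; -1 0 0 0 0 0 0; -1 0 0 0 0 0 0",
)

```text
clock: 4.67
eef_pos: [660.0, -7.9, 17.6]
tool_rot: [3.141, 0.0, 1.686]
force: [0.4, 0.1, -1.1]
width: 40.0
gripper_force: 64.8
```

Call:
move_arm(
  targets="-1 0 0 0.2 0 0 0; -1 0 0 0 0 0 0; -1 0 0 0.2 0 0 0; -1 0 0 0 0 0 0",
)

```text
clock: 5.0
eef_pos: [660.4, -7.7, 16.7]
tool_rot: [3.14, 0.001, 1.686]
force: [-6.1, -0.4, 20.3]
width: 39.9
gripper_force: 67.0
```

Contact at 20 N. I'll ease off 2 mm, release and rise.

Call:
move_arm(
  targets="-1 0 0 -0.3 0 0 0; 1 0 0 0 0 0 0; 1 0 0 0 0 0 0; 1 0 0 0 0 0 0; 1 0 0 0 0 0 0",
)

```text
clock: 5.42
eef_pos: [659.7, -7.5, 15.7]
tool_rot: [-3.141, -0.0, 1.687]
force: [-0.1, -0.0, 0.6]
width: 84.6
gripper_force: 0.0
```

Call:
move_arm(
  targets="1 0 0 0 0 0 0; 1 0 0 -2 0 0 0; 1 0 0 -4 0 0 0; 1 0 0 -4 0 0 0; 1 0 0 -1 0 0 0",
)

```text
clock: 5.83
eef_pos: [663.7, -7.1, 132.2]
tool_rot: [3.132, 0.0, 1.686]
force: [0.8, 1.4, 0.5]
width: 85.0
gripper_force: 0.0
```

```bash
python3 -c "
from h import *
print(read_state()['eef_pos']);plan(424,-86,140,96.6)"
```

```text
[663.68881294  -7.06140808 132.18236151]
1.00 -0.73 -3.53 -0.15 0.08 0.00 0.00; 1.00 -0.73 -3.53 -0.14 0.08 0.00 0.00; 1.00 -0.73 -3.53 -0.14 0.08 0.00 0.00; 1.00 -0.73 -3.53 -0.13 0.08 0.00 0.00; 1.00 -0.73 -3.53 -0.13 0.08 0.00 0.00
1.00 -0.73 -3.53 -0.12 0.08 0.00 0.00; 1.00 -0.73 -3.53 -0.12 0.08 0.00 0.00
```

Call:
move_arm(
  targets="1 -0.7 -3.5 -0.1 0 0 0; 1 -0.7 -3.5 -0.1 0 0 0; 1 -0.7 -3.5 -0.1 0 0 0; 1 -0.7 -3.5 -0.1 0 0 0; 1 -0.7 -3.5 -0.1 0 0 0",
)

```text
clock: 6.25
eef_pos: [488.5, -62.9, 131.2]
tool_rot: [3.141, 0.0, 1.687]
force: [0.7, -0.1, -0.2]
width: 85.4
gripper_force: 0.0
```

Call:
move_arm(
  targets="1 -0.7 -3.4 -0.1 0 0 0; 1 -0.7 -3.2 -0.1 0 0 0; 1 0 0 0 0 0 0; 1 0 0 0 0 0 0; 1 0 0 0 0 0 0",
)

```text
clock: 6.67
eef_pos: [427.6, -84.0, 133.4]
tool_rot: [3.139, 0.0, 1.686]
force: [-0.2, 0.0, -0.6]
width: 85.4
gripper_force: 0.0
```

```bash
python3 -c "
from h import *
i=snap('wrist','w3.png'); print(read_state()['eef_pos'],np.degrees(read_state()['tool_rot'])); print(w2p(i,(424,-86,50)),w2p(i,(658.6,-4.6,35)))
"
```

```text
[428.02713057 -83.70557148 133.32060562] [ 1.79858427e+02 -2.95993541e-03  9.66607141e+01]
(np.float64(307.1352054539423), np.float64(244.24589973919467)) (np.float64(646.062849893163), np.float64(165.99766730215094))
```

View pics/w3.png

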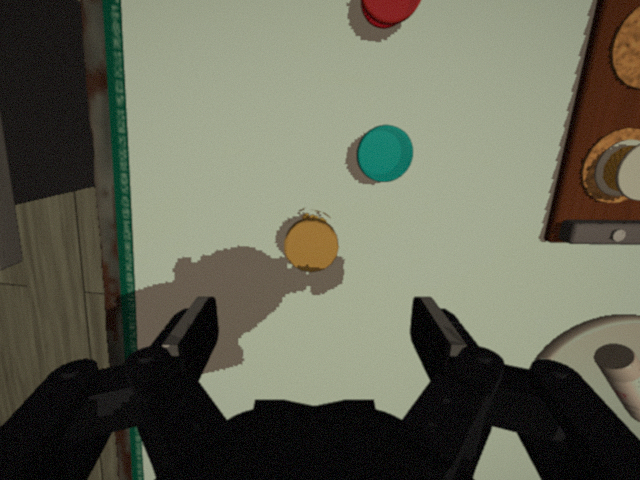

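The jar lid is at (312,244), and the spool stands on the grey-end pad.

```bash
python3 -c "
from h import *
i=snap('wrist'); p=p2w(i,312,244,50);print(p,read_state()['eef_pos']);plan(p[0],p[1]+1,7,96.6)"
```

```text
[427.87114806 -85.10724826  50.        ] [428.01171439 -83.59247694 133.21585909]
1.00 -0.01 -0.01 3.16 0.03 -0.00 0.02; 1.00 -0.01 -0.01 3.16 0.03 -0.00 0.02; 1.00 -0.01 -0.01 3.16 0.03 -0.00 0.02; 1.00 -0.01 -0.01 3.16 0.03 -0.00 0.02
```

Call:
move_arm(
  targets="1 0.1 0 3.1 0 0 0; 1 0 0 3.1 0 0 0; 1 0 0 3.1 0 0 0; 1 0 0 3.1 0 0 0; 1 0 0 0 0 0 0",
)

```text
clock: 7.18
eef_pos: [423.8, -83.9, 24.8]
tool_rot: [-3.131, 0.002, 1.69]
force: [0.8, 0.5, 0.6]
width: 85.4
gripper_force: 0.0
```

Call:
move_arm(
  targets="-1 0 0 0 0 0 0; -1 0 0 0 0 0 0; -1 0 0 0 0 0 0; -1 0 0 0 0 0 0; -1 0 0 0 0 0 0",
)

```text
clock: 7.6
eef_pos: [425.5, -84.7, 29.1]
tool_rot: [-3.138, 0.005, 1.687]
force: [0.1, -0.2, 6.4]
width: 40.4
gripper_force: 59.7
```

Call:
move_arm(
  targets="-1 0 0 0 0 0 0; -1 0 0 0 0 0 0; -1 0 0 0 0 0 0",
)

```text
clock: 7.85
eef_pos: [425.5, -84.7, 29.1]
tool_rot: [-3.139, 0.005, 1.687]
force: [-0.1, 1.3, 7.0]
width: 40.2
gripper_force: 59.7
```

```bash
python3 -c "
from h import *
p=read_state()['eef_pos'];print(p)
plan(p[0],p[1],115,96.6,-1)
plan(640.5,164,95,96.6,-1,start=(*p[:2],115,96.6))"
```

```text
[425.52098187 -84.71268041  29.05458735]
-1.00 -0.01 -0.01 -2.86 -0.06 0.09 0.02; -1.00 -0.01 -0.01 -2.86 -0.06 0.09 0.02; -1.00 -0.00 -0.00 -2.86 -0.06 0.09 0.02
-1.00 2.47 2.69 0.22 0.00 0.00 0.00; -1.00 2.47 2.69 0.22 0.00 0.00 0.00; -1.00 2.47 2.69 0.22 0.00 0.00 0.00; -1.00 2.47 2.69 0.22 0.00 0.00 0.00; -1.00 2.47 2.69 0.22 0.00 0.00 0.00
-1.00 2.47 2.69 0.22 0.00 0.00 0.00; -1.00 2.47 2.69 0.22 0.00 0.00 0.00; -1.00 2.47 2.69 0.22 0.00 0.00 0.00; -1.00 2.47 2.69 0.22 0.00 0.00 0.00
```

Call:
move_arm(
  targets="-1 0 0 -2.9 0 0 0; -1 0 0 -2.9 0 0 0; -1 0 0 -2.9 0 0 0; -1 2.5 2.7 0 0 0 0; -1 2.5 2.7 0 0 0 0",
)

```text
clock: 8.27
eef_pos: [473.5, -31.2, 116.7]
tool_rot: [-3.139, 0.006, 1.679]
force: [1.8, -0.2, -1.6]
width: 40.2
gripper_force: 60.7
```

Call:
move_arm(
  targets="-1 2.5 2.7 0 0 0 0; -1 2.5 2.7 0 0 0 0; -1 2.5 2.7 0 0 0 0; -1 2.5 2.7 0 0 0 0; -1 2.4 2.7 0 0 0 0",
)

```text
clock: 8.68
eef_pos: [593.3, 112.4, 113.9]
tool_rot: [-3.136, 0.003, 1.688]
force: [1.4, -0.4, -0.4]
width: 39.8
gripper_force: 60.7
```

Call:
move_arm(
  targets="-1 2.4 2.7 0 0 0 0; -1 2.4 2.6 0 0 0 0; -1 0 0 0 0 0 0; -1 0 0 0 0 0 0; -1 0 0 0 0 0 0",
)

```text
clock: 9.1
eef_pos: [638.7, 163.8, 112.5]
tool_rot: [-3.135, 0.004, 1.688]
force: [-0.0, -0.6, -1.1]
width: 40.4
gripper_force: 60.9
```

```bash
python3 -c "
from h import *
i=snap('wrist','w4.png');p=read_state()['eef_pos'];print(p,np.degrees(read_state()['tool_rot']))
print(w2p(i,(640.7,164.3,13)),w2p(i,(p[0],p[1],p[2]+21)))
plan(640.7,164.3,50,96.6,-1)
"
```

```text
[638.68411107 162.94651805 112.45872357] [-179.5866988     0.28577256   96.63727841]
(np.float64(316.29434561414695), np.float64(234.78847105544156)) (np.float64(311.27153120338875), np.float64(322.21483851373137))
-1.00 0.07 0.13 3.12 -0.21 0.14 0.02; -1.00 0.06 0.12 3.12 -0.21 0.14 0.02
```

View pics/w4.png

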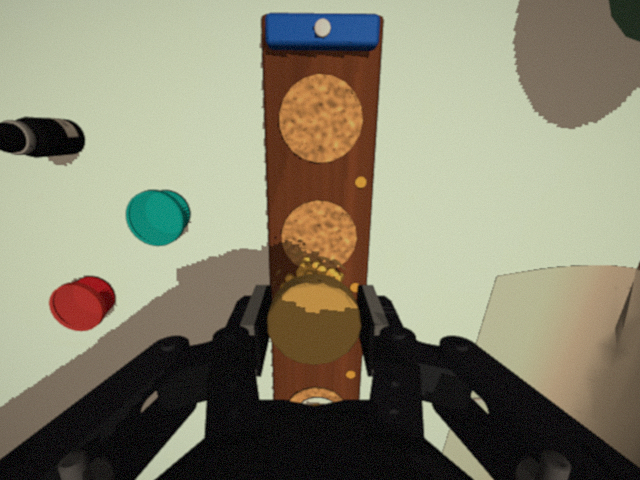

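The jar lid is at (314,319) and pad b at (319,238). The jar is centred in the grip and about 2 mm toward +y of the TCP.

Call:
move_arm(
  targets="-1 -0.15 0.2 3 0 0 0; -1 0 0 2.5 0 0 0; -1 0 0 1.1 0 0 0; -1 0 0 0 0 0 0; -1 0 0 0 0 0 0",
)

```text
clock: 9.57
eef_pos: [641.0, 162.0, 46.6]
tool_rot: [-3.135, 0.004, 1.686]
force: [0.3, 0.2, -0.1]
width: 39.8
gripper_force: 60.9
```

Call:
move_arm(
  targets="-1 0 0 0.2 0 0 0; -1 0 0 0 0 0 0; -1 0 0 0.2 0 0 0; -1 0 0 0 0 0 0",
)

```text
clock: 9.9
eef_pos: [641.5, 162.8, 42.8]
tool_rot: [-3.136, 0.004, 1.687]
force: [-0.2, -0.5, -1.1]
width: 39.9
gripper_force: 60.9
```

Call:
move_arm(
  targets="-1 0 0 0.15 0 0 0; -1 0 0 0 0 0 0",
)

```text
clock: 10.07
eef_pos: [641.6, 162.9, 42.2]
tool_rot: [-3.136, 0.004, 1.687]
force: [-1.4, 0.2, 6.4]
width: 40.2
gripper_force: 61.6
```

Call:
move_arm(
  targets="-1 0 0 0.15 0 0 0; -1 0 0 0 0 0 0",
)

```text
clock: 10.23
eef_pos: [641.6, 162.9, 42.1]
tool_rot: [-3.137, 0.005, 1.687]
force: [-4.9, -2.6, 16.0]
width: 40.1
gripper_force: 62.7
```

Call:
move_arm(
  targets="-1 0 0 -0.2 0 0 0; 1 0 0 0 0 0 0; 1 0 0 0 0 0 0; 1 0 0 0 0 0 0; 1 0 0 0 0 0 0",
)

```text
clock: 10.65
eef_pos: [641.1, 162.7, 40.9]
tool_rot: [-3.135, 0.004, 1.687]
force: [1.2, 0.1, -0.2]
width: 84.6
gripper_force: 0.0
```

Call:
move_arm(
  targets="1 0 0 -2.5 0 0 0; 1 0 0 -4 0 0 0; 1 0 0 -4 0 0 0; 1 0 0 0 0 0 0",
)

```text
clock: 10.98
eef_pos: [646.5, 165.7, 154.2]
tool_rot: [3.135, 0.0, 1.687]
force: [1.0, 0.7, 1.4]
width: 85.3
gripper_force: 0.0
```

```bash
python3 -c "
from h import *
print(read_state()['eef_pos']);plan(457,86,130,96.6)"
```

```text
[646.46308764 165.74851682 154.21516854]
1.00 -0.95 -3.29 0.38 0.07 0.00 0.01; 1.00 -0.95 -3.29 0.38 0.07 0.00 0.01; 1.00 -0.96 -3.29 0.39 0.07 0.00 0.01; 1.00 -0.96 -3.29 0.39 0.07 0.00 0.01; 1.00 -0.96 -3.29 0.40 0.07 0.00 0.01
1.00 -0.96 -3.29 0.40 0.07 0.00 0.01
```

Call:
move_arm(
  targets="1 -0.9 -3.2 0.3 0 0 0; 1 -0.9 -3.2 0.3 0 0 0; 1 -0.9 -3.2 0.4 0 0 0; 1 -0.9 -3.2 0.4 0 0 0; 1 -0.9 -3.2 0.4 0 0 0",
)

```text
clock: 11.4
eef_pos: [486.5, 99.3, 129.2]
tool_rot: [-3.136, 0.003, 1.687]
force: [-0.2, 0.1, 0.0]
width: 85.3
gripper_force: 0.0
```

Call:
move_arm(
  targets="1 -0.9 -3.1 0.4 0 0 0; 1 0 0 0 0 0 0; 1 0 0 0 0 0 0; 1 0 0 0 0 0 0",
)

```text
clock: 11.73
eef_pos: [459.6, 87.8, 125.9]
tool_rot: [-3.138, 0.003, 1.687]
force: [0.3, 0.3, 0.1]
width: 85.5
gripper_force: 0.0
```

```bash
python3 -c "
from h import *
i=snap('wrist','w5.png');print(read_state()['eef_pos'],np.degrees(read_state()['tool_rot']),w2p(i,(457,86,26)))
h=cv2.cvtColor(i['color'],cv2.COLOR_RGB2HSV); m=cv2.inRange(h,(0,120,90),(6,255,255))|cv2.inRange(h,(174,120,90),(180,255,255))
n,l,s,c=cv2.connectedComponentsWithStats(m)
for k in range(1,n):
  if s[k,4]>300: print(s[k],c[k],p2w(i,*c[k],26))
"
```

```text
[459.98954744  88.11895859 125.92370453] [-1.79782849e+02  1.60092990e-01  9.66567753e+01] (np.float64(309.694376196839), np.float64(237.01042672147207))
[ 287  210   53   53 2164] [313.0707024 236.0383549] [459.47670528  87.07674751  26.        ]
```

View pics/w5.png

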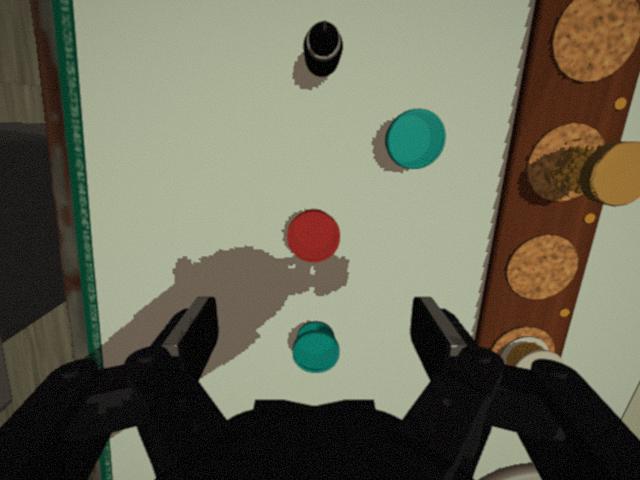

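The red pot is at (313,236), and the jar and spool stand on their pads. Descending to the pot.

Call:
move_arm(
  targets="1 0.15 -0.1 3.1 0 0 0; 1 0 0 3.1 0 0 0; 1 0 0 3.1 0 0 0; 1 0 0 2.9 0 0 0; 1 0 0 0 0 0 0",
)

```text
clock: 12.2
eef_pos: [455.0, 88.4, -0.6]
tool_rot: [-3.129, 0.005, 1.689]
force: [-0.1, 0.8, -0.6]
width: 85.5
gripper_force: 0.0
```

Call:
move_arm(
  targets="-1 0 0 0 0 0 0; -1 0 0 0 0 0 0; -1 0 0 0 0 0 0; -1 0 0 0 0 0 0; -1 0 0 0 0 0 0",
)

```text
clock: 12.62
eef_pos: [457.9, 88.5, 5.6]
tool_rot: [-3.139, 0.003, 1.687]
force: [-0.7, -0.5, 8.3]
width: 38.4
gripper_force: 59.5
```

Call:
move_arm(
  targets="-1 0 0 0 0 0 0; -1 0 0 0 0 0 0; -1 0 0 0 0 0 0",
)

```text
clock: 12.87
eef_pos: [457.9, 88.4, 5.6]
tool_rot: [-3.139, 0.003, 1.687]
force: [-0.5, 0.5, 7.9]
width: 38.0
gripper_force: 59.5
```

```bash
python3 -c "
from h import *
p=read_state()['eef_pos'];print(p)
plan(649.7,79.8,100,96.6,-1,start=(*p[:2],110,96.6))"
```

```text
[457.86032326  88.4373336    5.64366817]
-1.00 -0.61 3.79 0.20 0.00 0.00 0.00; -1.00 -0.61 3.79 0.20 0.00 0.00 0.00; -1.00 -0.61 3.79 0.20 0.00 0.00 0.00; -1.00 -0.61 3.79 0.20 0.00 0.00 0.00; -1.00 -0.61 3.79 0.20 0.00 0.00 0.00
```

Call:
move_arm(
  targets="-1 0 0 -3.5 0 0 0; -1 0 0 -3.5 0 0 0; -1 0 0 -3.4 0 0 0; -1 -0.6 3.8 0.2 0 0 0; -1 -0.6 3.8 0.2 0 0 0",
)

```text
clock: 13.28
eef_pos: [535.4, 85.4, 107.8]
tool_rot: [-3.141, 0.004, 1.688]
force: [2.4, 0.6, -0.4]
width: 38.1
gripper_force: 60.4
```

Call:
move_arm(
  targets="-1 -0.6 3.8 0.2 0 0 0; -1 -0.6 3.8 0.2 0 0 0; -1 -0.6 3.8 0.2 0 0 0; -1 0 0 0 0 0 0; -1 0 0 0 0 0 0",
)

```text
clock: 13.7
eef_pos: [651.0, 79.9, 97.4]
tool_rot: [-3.138, 0.003, 1.684]
force: [-1.7, 0.4, -0.3]
width: 38.1
gripper_force: 60.5
```

```bash
python3 -c "
from h import *
i=snap('wrist','w6.png');p=read_state()['eef_pos'];print(p,np.degrees(read_state()['tool_rot']))
print(w2p(i,(649.7,79.8,13)),w2p(i,(p[0],p[1],p[2]+21)))
"
```

```text
[648.9866941   80.38866697  97.20219539] [-179.65089038    0.19733978   96.60415637]
(np.float64(311.4152849721277), np.float64(241.36382021358096)) (np.float64(307.25512014303916), np.float64(318.6908116326715))
```

View pics/w6.png

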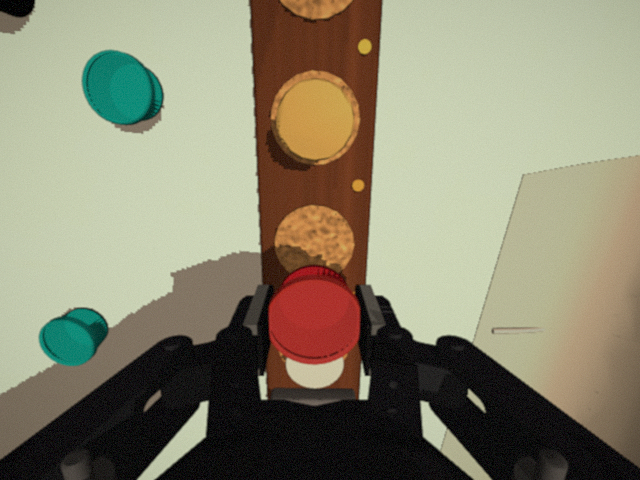

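The pot lid is at (315,315) and pad c at (314,242). I'll shift it 3 mm in −y and lower.

Call:
move_arm(
  targets="-1 -0.3 0.05 3.4 0 0 0; -1 0 0 2.5 0 0 0; -1 0 0 1.8 0 0 0; -1 0 0 0 0 0 0; -1 0 0 0 0 0 0",
)

```text
clock: 14.17
eef_pos: [648.1, 77.7, 20.1]
tool_rot: [-3.134, 0.004, 1.688]
force: [0.4, 1.1, 0.1]
width: 38.0
gripper_force: 66.9
```

Call:
move_arm(
  targets="-1 0 0 0.2 0 0 0; -1 0 0 0 0 0 0",
)

```text
clock: 14.33
eef_pos: [649.7, 77.8, 19.0]
tool_rot: [-3.137, 0.004, 1.687]
force: [0.8, 0.0, -1.1]
width: 38.1
gripper_force: 66.9
```

Call:
move_arm(
  targets="-1 0 0 0.15 0 0 0; -1 0 0 0 0 0 0",
)

```text
clock: 14.5
eef_pos: [649.7, 77.5, 16.8]
tool_rot: [-3.136, 0.004, 1.687]
force: [0.3, -0.9, -0.5]
width: 37.9
gripper_force: 66.9
```

Call:
move_arm(
  targets="-1 0 0 0.15 0 0 0; -1 0 0 0 0 0 0",
)

```text
clock: 14.67
eef_pos: [649.9, 77.6, 15.9]
tool_rot: [-3.136, 0.004, 1.687]
force: [-1.7, -0.8, 6.4]
width: 38.0
gripper_force: 67.6
```

Call:
move_arm(
  targets="-1 0 0 -0.1 0 0 0; 1 0 0 0 0 0 0; 1 0 0 0 0 0 0; 1 0 0 0 0 0 0; 1 0 0 0 0 0 0",
)

```text
clock: 15.08
eef_pos: [649.4, 77.5, 15.4]
tool_rot: [-3.135, 0.004, 1.687]
force: [0.8, 0.5, 0.1]
width: 83.5
gripper_force: 0.0
```

Call:
move_arm(
  targets="1 0 0 -2 0 0 0; 1 0 0 -4 0 0 0; 1 0 0 -4 0 0 0; 1 0 0 -4 0 0 0; 1 0 0 -0.5 0 0 0",
)

```text
clock: 15.5
eef_pos: [654.5, 79.9, 168.2]
tool_rot: [3.136, 0.002, 1.687]
force: [0.3, 0.7, 0.0]
width: 85.2
gripper_force: 0.0
```

```bash
python3 -c "
from h import *
print(read_state()['eef_pos']);plan(450,212,160,96.6)"
```

```text
[654.5458883   79.92731013 168.2417058 ]
1.00 2.58 -3.13 0.11 0.06 0.02 0.01; 1.00 2.58 -3.13 0.12 0.06 0.02 0.01; 1.00 2.58 -3.13 0.12 0.06 0.02 0.01; 1.00 2.58 -3.13 0.13 0.06 0.02 0.01; 1.00 2.58 -3.13 0.13 0.06 0.02 0.01
1.00 2.58 -3.13 0.13 0.06 0.02 0.01
```

Call:
move_arm(
  targets="1 2.6 -3.1 0.1 0 0 0; 1 2.6 -3.1 0.1 0 0 0; 1 2.6 -3.1 0.1 0 0 0; 1 2.6 -3.1 0.1 0 0 0; 1 2.6 -3.1 0.1 0 0 0",
)

```text
clock: 15.92
eef_pos: [479.6, 189.9, 156.0]
tool_rot: [-3.136, 0.003, 1.686]
force: [-0.4, 0.3, -0.1]
width: 85.4
gripper_force: 0.0
```

Call:
move_arm(
  targets="1 2.6 -3 0 0 0 0; 1 0 0 0 0 0 0; 1 0 0 0 0 0 0; 1 0 0 0 0 0 0",
)

```text
clock: 16.25
eef_pos: [449.1, 211.5, 156.2]
tool_rot: [-3.136, 0.004, 1.687]
force: [0.6, 0.4, 0.2]
width: 85.2
gripper_force: 0.0
```

```bash
python3 -c "
from h import *
i=snap('wrist','w7.png');s=read_state();print(s['eef_pos'],np.degrees(s['tool_rot']),w2p(i,(448,210,43)),w2p(i,(448,210,86)))
cv2.imwrite('pics/w7c.png',cv2.resize(i['color'][100:400,170:470],(600,600),interpolation=3)[:,:,::-1])
"
```

```text
[449.58017932 210.95132081 156.10593533] [-179.69186694    0.24049135   96.57829264] (np.float64(312.020877903514), np.float64(231.68657645609548)) (np.float64(311.3888466583618), np.float64(249.6839336007373))
```

View pics/w7c.png

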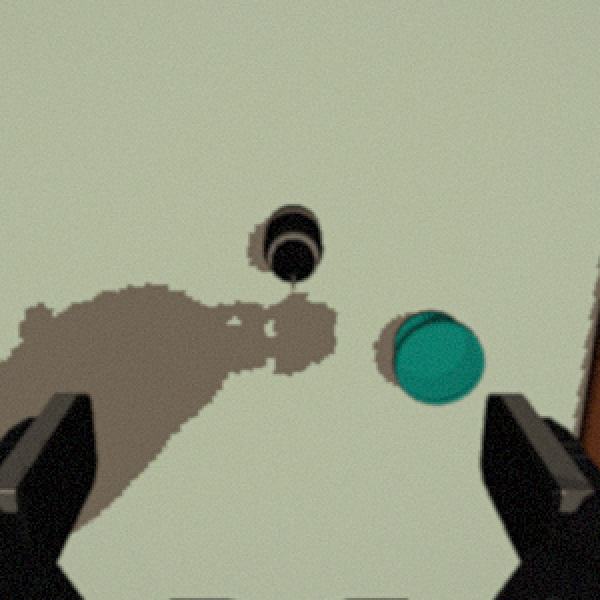

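The bottle's shoulder is at about wrist pixel (317,228) and its needle tip at (317,244), so it stands near (449,215). I'll lower to TCP z≈17, which puts the grip near 36–40 mm and leaves the needle clear of the gripper body.

Call:
move_arm(
  targets="1 0.45 -0.05 3 0 0 0; 1 0 0 3 0 0 0; 1 0 0 3 0 0 0; 1 0 0 0 0 0 0; 1 0 0 0 0 0 0",
)

```text
clock: 16.72
eef_pos: [446.9, 214.3, 65.1]
tool_rot: [-3.133, 0.005, 1.685]
force: [1.0, 0.3, -0.6]
width: 85.4
gripper_force: 0.0
```

```bash
python3 -c "
from h import *
i=snap('wrist','w8.png');s=read_state();print(s['eef_pos'],np.degrees(s['tool_rot']),w2p(i,(449,215,43)),w2p(i,(449,215,86)),s['force'])
"
```

```text
[447.74455824 215.25894067  66.39593098] [-179.64277338    0.2230404    96.58233698] (np.float64(316.76029655721345), np.float64(276.5470502935619)) (np.float64(316.7597624825221), np.float64(319.43867018671244)) [0.64151608 0.20954603 0.7742323 ]
```

View pics/w8.png

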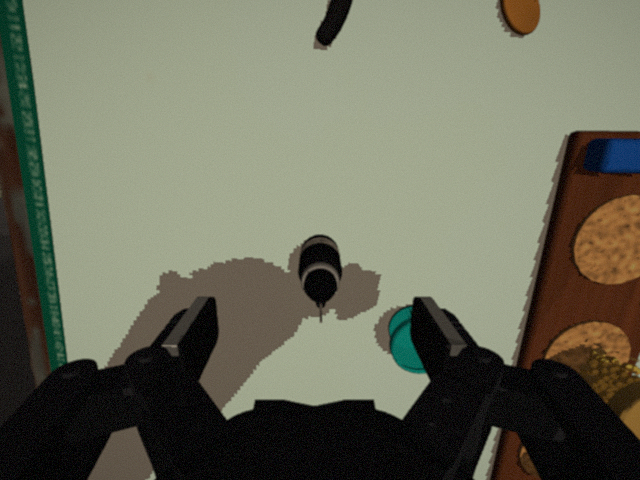

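The needle tip is at (321,321), matching the estimate, so I'll go down and grip. The teal pot stays about 14 mm clear of the finger.

Call:
move_arm(
  targets="1 0 0.05 2.5 0 0 0; 1 0 0 2.3 0 0 0; 1 0 0 0 0 0 0; 1 0 0 0 0 0 0",
)

```text
clock: 17.1
eef_pos: [447.9, 215.5, 19.1]
tool_rot: [-3.136, 0.004, 1.687]
force: [0.4, -0.0, -0.3]
width: 85.6
gripper_force: 0.0
```

Call:
move_arm(
  targets="-1 0 0 0 0 0 0; -1 0 0 0 0 0 0; -1 0 0 0 0 0 0; -1 0 0 0 0 0 0; -1 0 0 0 0 0 0",
)

```text
clock: 17.52
eef_pos: [447.6, 215.6, 18.8]
tool_rot: [-3.137, 0.003, 1.687]
force: [0.4, 0.2, -0.6]
width: 25.6
gripper_force: 0.2
```

Call:
move_arm(
  targets="-1 0 0 0 0 0 0; -1 0 0 0 0 0 0; -1 0 0 0 0 0 0; -1 0 0 0 0 0 0",
)

```text
clock: 17.85
eef_pos: [447.7, 215.6, 19.0]
tool_rot: [-3.137, 0.004, 1.687]
force: [0.7, -0.3, 7.0]
width: 22.6
gripper_force: 58.4
```

```bash
python3 -c "
from h import *
p=read_state()['eef_pos'];print(p)
plan(632,246,130,96.6,-1,start=(*p[:2],130,96.6))"
```

```text
[447.70922432 215.63731967  18.96583348]
-1.00 0.18 3.73 0.00 0.00 0.00 0.00; -1.00 0.18 3.73 0.00 0.00 0.00 0.00; -1.00 0.18 3.73 0.00 0.00 0.00 0.00; -1.00 0.18 3.73 0.00 0.00 0.00 0.00; -1.00 0.18 3.73 0.00 0.00 0.00 0.00
```

Call:
move_arm(
  targets="-1 0 0 -3 0 0 0; -1 0 0 -3 0 0 0; -1 0 0 -3 0 0 0; -1 0 0 0 0 0 0; -1 0.2 3 0 0 0 0",
)

```text
clock: 18.27
eef_pos: [472.6, 220.4, 109.4]
tool_rot: [-3.132, 0.006, 1.691]
force: [-0.5, -0.3, -2.1]
width: 22.0
gripper_force: 59.4
```

Call:
move_arm(
  targets="-1 0.2 3.5 0 0 0 0; -1 0.2 3.5 0 0 0 0; -1 0.2 3.5 0 0 0 0; -1 0.2 3.2 0 0 0 0; -1 0.1 1.9 0 0 0 0",
)

```text
clock: 18.68
eef_pos: [634.5, 247.9, 106.2]
tool_rot: [-3.137, 0.004, 1.685]
force: [0.7, 0.3, -0.9]
width: 22.4
gripper_force: 59.4
```

Call:
move_arm(
  targets="-1 0 0 0 0 0 0; -1 0 0 0 0 0 0; -1 0 0 0 0 0 0",
)

```text
clock: 18.93
eef_pos: [629.6, 248.2, 106.1]
tool_rot: [-3.133, 0.004, 1.688]
force: [-0.1, -0.1, -0.8]
width: 22.4
gripper_force: 59.4
```

```bash
python3 -c "
from h import *
i=snap('wrist','w9.png');s=read_state();p=s['eef_pos'];print(p,np.degrees(s['tool_rot']),s['width'],w2p(i,(631.9,248.7,13)),w2p(i,(p[0],p[1],p[2]+67)),w2p(i,(p[0],p[1],p[2]+24)),w2p(i,(p[0],p[1],p[2]-19)))
plan(631.9,248.7,60,96.6,-1)
"
```

```text
[629.45026335 248.29894129 106.39810839] [-179.52587594    0.25178793   96.7305477 ] 22.5504582173564 (np.float64(317.06727325147216), np.float64(237.32425490141716)) (np.float64(308.9792754042558), np.float64(408.5741335336477)) (np.float64(311.31392116629553), np.float64(324.5531209373888)) (np.float64(312.5583859046189), np.float64(279.7663746333439))
-1.00 0.02 0.14 2.32 -0.24 0.13 0.06; -1.00 0.01 0.13 2.32 -0.24 0.13 0.06
```

View pics/w9.png

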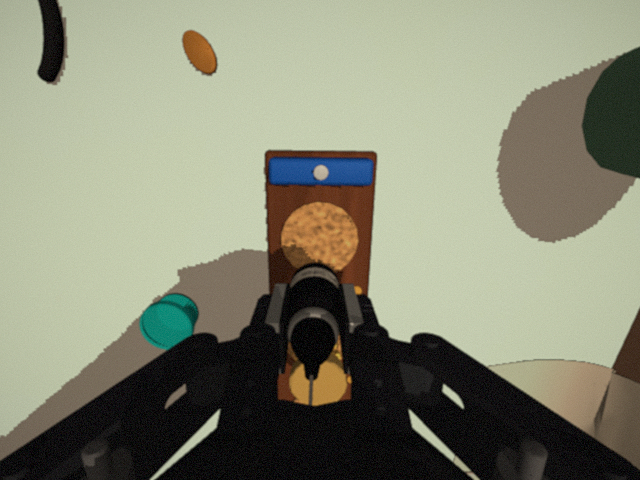

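The bottle hangs upright, with its needle tip at (311,405) and pad a at (320,237). I'll correct by +2 mm in x and −1 mm in y, then lower.

Call:
move_arm(
  targets="-1 -0.1 0.2 3 0 0 0; -1 0 0 2.5 0 0 0; -1 0 0 1.4 0 0 0; -1 0 0 0 0 0 0; -1 0 0 0 0 0 0",
)

```text
clock: 19.4
eef_pos: [631.9, 247.4, 37.7]
tool_rot: [-3.134, 0.004, 1.688]
force: [1.2, 0.6, 0.8]
width: 22.5
gripper_force: 59.4
```

Call:
move_arm(
  targets="-1 0 0 0.2 0 0 0; -1 0 0 0 0 0 0",
)

```text
clock: 19.57
eef_pos: [633.6, 248.0, 37.4]
tool_rot: [-3.138, 0.003, 1.687]
force: [-0.0, -0.1, -0.3]
width: 22.2
gripper_force: 59.4
```

Call:
move_arm(
  targets="-1 0 0 0.2 0 0 0; -1 0 0 0 0 0 0; -1 0 0 0.1 0 0 0; -1 0 0 0 0 0 0",
)

```text
clock: 19.9
eef_pos: [632.9, 247.3, 33.1]
tool_rot: [-3.136, 0.004, 1.687]
force: [-0.3, 0.7, -1.1]
width: 22.6
gripper_force: 59.4
```

Call:
move_arm(
  targets="-1 0 0 0.15 0 0 0; -1 0 0 0 0 0 0",
)

```text
clock: 20.07
eef_pos: [633.1, 247.4, 32.1]
tool_rot: [-3.136, 0.004, 1.687]
force: [-1.4, -0.7, 3.6]
width: 22.4
gripper_force: 59.7
```

Call:
move_arm(
  targets="1 0 0 0 0 0 0; 1 0 0 0 0 0 0; 1 0 0 0 0 0 0; 1 0 0 0 0 0 0; 1 0 0 0 0 0 0",
)

```text
clock: 20.48
eef_pos: [632.7, 247.3, 31.3]
tool_rot: [-3.135, 0.004, 1.687]
force: [-0.3, -0.0, 0.7]
width: 80.9
gripper_force: 0.0
```

Call:
move_arm(
  targets="1 0 0 -2 0 0 0; 1 0 0 -3 0 0 0; 1 0 0 -4 0 0 0; 1 0 0 -4 0 0 0; 1 0 0 0 0 0 0",
)

```text
clock: 20.9
eef_pos: [637.8, 251.1, 170.3]
tool_rot: [3.134, -0.002, 1.687]
force: [1.5, 1.6, 1.1]
width: 85.7
gripper_force: 0.0
```

Call:
move_arm(
  targets="1 -1.5 -3.8 -0.5 0 0 0; 1 -1.5 -3.8 -0.5 0 0 0; 1 -1.5 -3.8 0 0 0 0; 1 -1 -2 0 0 0 0; 1 0 0 0 0 0 0",
)

```text
clock: 21.32
eef_pos: [502.1, 173.9, 172.3]
tool_rot: [-3.131, 0.008, 1.687]
force: [-0.9, 0.2, -0.9]
width: 85.3
gripper_force: 0.0
```

```bash
python3 -c "
from h import *
s=snap('scene'); t=snap('top'); print(read_state()['eef_pos'])
a=cv2.resize(t['color'][150:300,140:360],(780,532),interpolation=3)[:300]
b=cv2.resize(s['color'][160:260,200:400],(600,300),interpolation=3)
b=np.pad(b,((0,0),(0,180),(0,0)))
cv2.imwrite('pics/end.png',np.vstack([a,b])[:,:,::-1])"
```

```text
[507.13614229 177.37832248 172.9276194 ]
```

View pics/end.png

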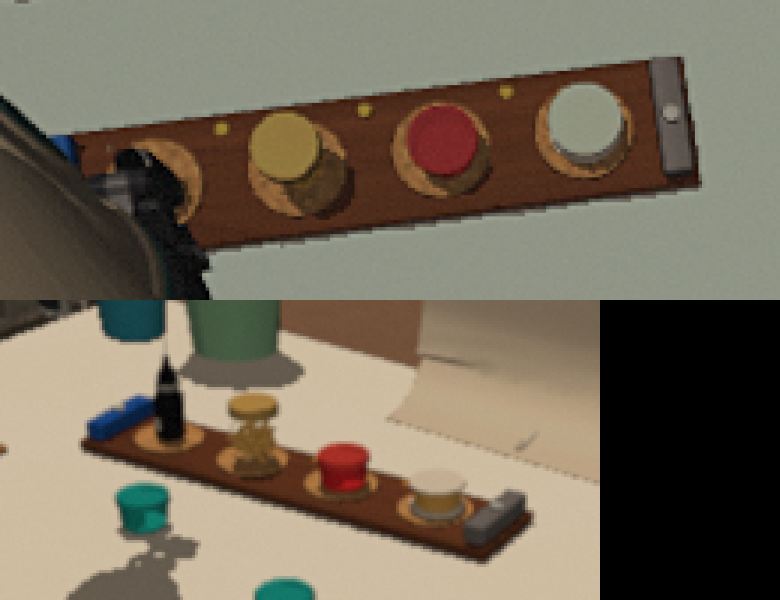

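All four stand on their pads in the right order. I'll check the centring in numbers.

```bash
python3 -c "
from h import *
t=snap('top');s=snap('scene')
for n,u,v,z,p in[('spool',586,119,35,(658.6,-4.6)),('red',443,141,39,(649.8,79.8)),('jar',286,147,63,(640.7,164.3))]:
  print(n,p2w(t,140+u/3.545,150+v/3.547,z)[:2]-p)
print('bottle base',p2w(s,200+170/3,160+(438-300)/3,13),'pad in scene',p2w(s,200+169/3,160+(436-300)/3,13))
m=cv2.inRange(s['color'],(0,0,0),(45,45,45))[190:209,245:265];ys,xs=np.nonzero(m);print(xs.mean()+245, xs.min()+245,xs.max()+245,[w2p(s,(631.9,248.7,z)) for z in(13,35,99)])"
```

```text
spool [-0.09212462 -2.84361229]
red [-3.09442743 -5.08216141]
jar [-1.35483735 -4.6228855 ]
bottle base [626.32268406 241.20135469  13.        ] pad in scene [628.74217692 244.70849725  13.        ]
255.76470588235293 245 260 [(np.float64(256.07027185696074), np.float64(204.52646450500708)), (np.float64(255.5205423262376), np.float64(196.3558622370808)), (np.float64(253.8744231058021), np.float64(171.8896753504597))]
```

```bash
python3 -c "
from h import *
t=snap('top')['color'];T=snap('top')
h=cv2.cvtColor(t,cv2.COLOR_RGB2HSV)
def go(n,m,x0,x1,z,p):
  m=m.copy();m[:,:x0]=0;m[:,x1:]=0;m[:165]=0;m[215:]=0
  k,l,s,c=cv2.connectedComponentsWithStats(m);j=1+s[1:,4].argmax();b=s[j];bc=(b[0]+(b[2]-1)/2,b[1]+(b[3]-1)/2)
  print(n,b,c[j],p2w(T,*bc,z)[:2]-p,p2w(T,*c[j],z)[:2]-p)
go('red',cv2.inRange(h,(172,110,90),(180,255,255))|cv2.inRange(h,(0,150,90),(5,255,255)),250,280,39,(649.8,79.8))
go('jar',cv2.inRange(h,(19,80,130),(30,255,255)),205,240,63,(640.7,164.3))
go('spool',cv2.inRange(h,(20,0,150),(90,60,255)),290,322,35,(658.6,-4.6))
"
```

```text
red [255 180  20  19 298] [264.23154362 188.93288591] [-1.5002549  -4.15850689] [-1.34521598 -3.61528048]
jar [211 182  18  18 268] [219.63059701 190.49626866] [ 0.62220846 -2.29749138] [ 0.62266688 -2.55522218]
spool [290 206  32   8  60] [304.55       208.48333333] [-54.20786915  -1.87574069] [-5.20519164e+01 -3.44943232e-03]
```

The pot, jar and spool are within about 4 mm of their pad centres, with the 2 mm camera accuracy included. In the scene view the bottle sits on the pad a axis.

```bash
python3 -c "
from h import *
print(order.finish_job())"
```

```text
the job is handed in; nothing more can be done
None
```

The job is handed in: the bottle, bead jar, red pot and wire spool stand upright on the four pads, tallest at the blue end, each centred to within about 5 mm as measured, and I left the bowl alone; the hand-in gave no verdict.

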